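# Clamp the sample jars on the stage with the square key

### The arm

A 6-joint arm with a two-finger parallel gripper is mounted at the origin on a cart in front of the work surface, level with it; the furniture and walls round the work are solid. World frame = base frame: x ahead of the robot, y to its left, z up, the work surface at z = 0. Lengths are in m, angles in rad, forces in N, time in s.
With the tool pointing down it reaches from about 0.4 to 0.825 m from the base axis. Payload 7 kg.
Tool frame: the origin (TCP) lies at the very end of the fingers, on their centre line; the grasp point (between the pads) lies 19 mm behind it (arm.pinch_z is the z of the grasp point in the tool frame, in m); z points along the fingers, y is the direction in which the jaws open and shut (so a half turn about z gives the same grasp; the last joint's range is limited). The gripper opens to 88 mm and grips with 3 to 60 N. Pads are 19 mm wide; open, the fingers measure 130 mm over their backs; the gripper's body (78 mm by 193 mm) begins 47 mm behind the grasp point.
Start: joints at [1.4, 0.359, 0.012, 0, -1.224, -0.288], TCP at [0.299, 0.605, 0.227] pointing down, gripper open.
Joint ranges: [-3.07, 3.07], [-1.43, 2.12], [-1.02, 1.25], [-3.03, 1.67], [-3.05, -0], [-3.03, 3.03]. Speed limits (rad/s): [2.39, 2.39, 3.01, 3.14, 3.14, 3.14].

### API

Orientations are given as [roll, pitch, yaw] about the fixed x, y, z axes, in that order (R = Rz(yaw) Ry(pitch) Rx(roll)).
In Python, from station import arm gives the robot as it stands.
- The arm moves only by the tool drive_tool, never from a script. Its argument "targets" is a list of rows, each a list of 6 numbers: the shift along the world's x, y, z in units of 0.04 m (1.0 is 0.04 m), then the turn, a rotation vector about the world's x, y, z in units of 6 degrees (1.0 is 6 degrees). In form: [[x, y, z, wx, wy, wz], ...]. A call has 1 to 5 rows; each row shifts and turns the commanded pose from where the row before left it; what a row does not reach is not made up. A row lasts 1/8 s, in which the tool goes at most 62.5 mm and 10.7 degrees, less where a joint would pass 70% of its speed; a pose out of reach is approached as far as the arm can. A call with a number of a shift or a turn outside -1 to 1 is refused whole. A call with a gripper value outside its range is refused whole. "claw" is the opening, from 0 (shut) to 1 (fully open), set as the call begins (left out, the last holds). The fingers move at their own pace and stop on an object; "newtons" is the grip in N (left out, the last holds). Time passes only in rows, so rows that do not move let the fingers close. It gives the time, the measured TCP pose, the force and the opening at its end, in the units of the state.
- arm.get_state(): the state, without advancing time (a new reading comes with each control period).
- arm.grab_frame(name): name is "scene" or "top" or "wrist"; returns (picture, depth): 420x560x3 uint8, red, green, blue; 420x560 float32, m along the optical axis (not along the pixel's ray), 0 where there is no reading.
- arm.get_calibration(name): a dict with "mtx" (3x3 intrinsics, pixels), "origin" and "rotation" of the camera in the world. Camera axes: x right, y up, looking along -z (the intrinsics and any distortion apply to the point x, -y, -z); pixel columns grow to the right and rows downward; lengths in m; the calibration is good to about 2 mm. A picture is of the moment at which its call begins: read the wrist's pose just before it. get_calibration takes no time and is no camera call; for the wrist camera it gives the pose at the moment of the call.
- arm.job_done(): hands the job in, once; it reports no verdict.
Trained networks look in the newest picture that a camera, given by its name, has taken for a name from the list of things; names that differ only in an ending like _2 or _b are one class to them, and where a whole thing is asked for, a point or a joint stands for the part that bears it (a point fixed in the world has none). Each returns a list of dicts, best first, with "score" (0 to 1); they miss things now and then, are a little off and sometimes report something else, mostly with a low value. They report only what shows in the picture. A call takes as long as a camera call. They do not tell look-alikes from the thing itself.
- arm.search_frame(target, camera): "point" ([x, y, z] in m, in the coordinates of the camera as it stood for that picture, good to about 4 mm: the middle of the surface that is visible of it).
- arm.cut_out(target, camera): "pixels" (420x560 bool, what is visible of it).
- arm.landmark_of(target, camera): "point" ([x, y, z] in m, in the coordinates of the camera as it stood for that picture, good to about 4 mm: a listed point, or the origin of a listed thing).
The state is a dict: "t": time; "q": joint angles; "qd": joint speeds; "joint_efforts": joint torques, N m; "eef_pos": TCP position; "ee_rot": TCP orientation; "force": force on the tool from outside, world axes, zero at the start; "moment": the same for the moment, N m; "width": finger opening in m.
Only numpy, scipy, OpenCV 4.12 (cv2) and the standard library are available. Lean on these libraries where they do the work, as an engineer would, in place of code of your own. Each camera call takes 0.05 s, during which the arm holds its last target. There are 200 camera calls.

### The job

Get the sample jars ready for the cap check: fit the loose handle fully home on the stage's square shaft, wind the clamp bar fully open, then stand every jar upright on the stage plate, centred between the stops, one per station (any station), and wind the clamp fully closed with the handle. Finally lift the handle off and stand it back upright in its tray; leave the marker and the rolls alone.

Things in the scene. Friction and masses are not known exactly. Their poses are not given: they have to be found in the camera images.
- handle: loose key: steel hub 44 x 44 x 28 mm, black disc dia 60 mm above it (28 to 34 mm up), red grip bar on top, 52 mm long (x), 16 wide (y), 34 to 60 mm up: grasp by the bar. Origin: centre of the underside, z up. Underside has a centred square bore 18 x 18 mm, 22 deep, sides along x and y; fits the shaft in any of 4 quarter turns. 160 g. Starts standing in the key tray
- spindle_seat (a point): foot centre of the steel square shaft on the blue gearbox at the stage's left end: top of its dia 28 mm collar, 56 mm above the bench. Shaft 16 x 16 mm, rises 20 mm above this point, sides along this frame's x and y, which turn with it. Handle is fully home when its origin is here (1 mm side play, 0.13 rad turning play either way)
- spindle (a joint): shaft angle, rad: 0 = clamp bar fully open (stop), 1.1 = fully closed (stop). Grows as the shaft turns clockwise seen from above; 1 rad moves the yellow-striped steel clamp bar 15 mm toward the back rail. Stays where it is left (0.08 N m friction)
- stage: clamping stage, fixed: grey base 125 (x) x 275 (y) mm; origin under its middle, 6 mm above the bench, x toward its back rail, y toward the gearbox. Aluminium plate, top 12 mm above the origin; on it a dark back rail (12 mm tall) with 4 stop fingers (10 mm) reaching forward, 46 mm between, a station in each gap; clamp bar (11 mm) in front. Gearbox 64 x 58 mm, top 46 mm up, at x 0, y 105 mm
- key_tray_in (a point): centre of the inner floor, 4 mm above the bench, of the fixed grey key tray: 92 x 92 mm outside, 84 x 84 inside, walls 4 mm thick and 14 mm tall
- impulse_sealer: green impulse sealer on the left half of the bench, fixed, 88 x 448 x 129 mm; origin under its middle, its long axis (own y) nearly along world x. Its raised arm ends in a black pad near (0.52, 0.14), up to 0.25 m above the bench: pass over or in front of it, leave alone
- jar_1: amber sample jar with white screw cap and paper label, 40 mm diameter, 46 mm tall, about 90 g, standing upright; origin: centre of its underside, z up. May be absent (two or three jars are present)
- jar_2: amber sample jar with white screw cap and paper label, 40 mm diameter, 46 mm tall, about 90 g, standing upright; origin: centre of its underside, z up. May be absent (two or three jars are present)
- jar_3: amber sample jar with white screw cap and paper label, 40 mm diameter, 46 mm tall, about 90 g, standing upright; origin: centre of its underside, z up. May be absent (two or three jars are present)
- station_1 (a point): centre of station 1 on the plate's surface, in a yellow ring (farthest from the gearbox), where a jar stands clamped; stage x and y axes. Clamp closed, rail and bar are each 21 mm from it; open, the bar is 37 mm from it; the stop fingers are 23 mm to either side
- station_2 (a point): centre of station 2 on the plate's surface, in a yellow ring (the middle one), where a jar stands clamped; stage x and y axes. Clamp closed, rail and bar are each 21 mm from it; open, the bar is 37 mm from it; the stop fingers are 23 mm to either side
- station_3 (a point): centre of station 3 on the plate's surface, in a yellow ring (nearest to the gearbox), where a jar stands clamped; stage x and y axes. Clamp closed, rail and bar are each 21 mm from it; open, the bar is 37 mm from it; the stop fingers are 23 mm to either side
- marker: black and white marker pen lying at the right edge of the bench, 135 x 17 x 16 mm (leave alone)
- tape_roll: roll of masking tape, 100 mm across, 25 mm high, lying flat on the far left of the bench (leave alone)
- label_roll: small roll of round labels, 72 mm across, 33 mm high, on the far left of the bench (leave alone)
Things that resemble listed ones, but are neither listed nor needed, are in the scene too. What is shaped like the jar_1 but pink or yellow is not meant.

How it is judged:
By the outcome, as a careful person would: the job done as asked, in the order asked, and still so for the second after the job is handed in, with the robot touching nothing.
Of jar_1, jar_2, jar_3 only 2 to 3 are there at a start; the rules pass over those that are not, and their reading is None.
At some moment in a run one of jar_1, jar_2, jar_3 may be knocked a few centimetres aside while the robot is not near it.
Once in a run the grip may slacken for a moment while it holds something.
It also fails if it takes over 210 s, if anything falls off the work surface, if the arm or the gripper's body presses on something with over 40 N, if the wrist force passes 120 N, or if a joint passes its speed limit or range.

## Working session

There is one attempt and no reset: what is moved stays moved. The work goes in short steps, Python scripts to look and compute and a tool call to move; the robot and the scene stay as the last step left them, time stands still between calls to the robot, and variables do not carry over. Pictures are saved under pics/ and viewed, about 12 in all and at most 16, crops included, and the job is handed in when it is done.

Besides the shell and the picture viewer there is one more tool, called after "Emit:" as a command line: name --pt "numbers of a row" for each row, then --argument value for the rest. drive_tool: Moves the arm, as the interface text tells. Shifts and turns lie within -1 to 1; 1 stands for 0.04 m of shift or 6 degrees of turn. Its arguments: {"type":"object","properties":{"targets":{"type":"array"},"claw":{"type":"number"},"newtons":{"type":"number"}},"required":["targets"]}

```bash
mkdir -p pics; ls; cat > h.py <<'E'
import numpy as np, cv2
from scipy.spatial.transform import Rotation as R
from station import arm
def grab(cam,save=None):
    c=arm.get_calibration(cam); im,d=arm.grab_frame(cam)
    if save: cv2.imwrite('pics/'+save,im[:,:,::-1])
    return im,d,c
def w(c,p): return np.array(c['origin'])+np.array(c['rotation'])@np.array(p)
def px2w(c,u,v,z):  # pixels + depth -> world
    k=np.array(c['mtx']); p=np.stack([(u-k[0,2])/k[0,0]*z,-(v-k[1,2])/k[1,1]*z,-z],-1)
    return p@np.array(c['rotation']).T+np.array(c['origin'])
def cloud(d,c):
    v,u=np.mgrid[:d.shape[0],:d.shape[1]]; return px2w(c,u,v,d)
def proj(c,P):
    q=np.array(c['rotation']).T@(np.array(P)-np.array(c['origin'])); k=np.array(c['mtx'])
    return k[0,0]*q[0]/-q[2]+k[0,2], k[1,1]*(-q[1])/-q[2]+k[1,2]
def st():
    s=arm.get_state(); print('t',round(s['t'],2),'p',np.round(s['eef_pos'],4),'r',np.round(s['ee_rot'],3),'f',np.round(s['force'],1),'w',round(s['width'],4),'q',np.round(s['q'],2)); return s
E
python3 - <<'E'
from h import *
st()
for cam in('top','scene'):
    im,d,c=grab(cam,cam+'1.png'); print(cam,np.round(c['origin'],3),np.round(c['mtx'],0).tolist(), [k for k in c])
    for n in('handle','spindle_seat','key_tray_in','stage','station_1','station_2','station_3','jar_1'):
        if cam=='scene' and n!='jar_1' and n!='spindle_seat':continue
        r=arm.landmark_of(n,cam)
        print(n,[(round(a['score'],2),np.round(w(c,a['point']),3).tolist()) for a in r[:5]])
E
```

```text
pics
t 0.0 p [0.2988 0.6047 0.2256] r [ 3.14  -0.    -0.459] f [ 0.4  0.7 -0.3] w 0.0876 q [ 1.4   0.36  0.01 -0.   -1.22 -0.29]
top [ 0.411 -0.078  1.457] [[526.0, 0.0, 269.0], [0.0, 526.0, 212.0], [0.0, 0.0, 1.0]] ['mtx', 'origin', 'rotation']
handle [(0.73, [2.665, 2.176, 3.711]), (0.42, [2.702, 2.213, 3.748]), (0.23, [2.661, 2.172, 3.707])]
spindle_seat [(0.6, [2.606, 2.117, 3.652])]
key_tray_in [(0.95, [2.654, 2.166, 3.701])]
stage [(0.63, [2.705, 2.216, 3.751])]
station_1 [(0.95, [2.696, 2.208, 3.743]), (0.68, [2.682, 2.193, 3.728]), (0.65, [2.687, 2.199, 3.734])]
station_2 [(0.95, [2.696, 2.208, 3.743]), (0.68, [2.682, 2.193, 3.728]), (0.65, [2.687, 2.199, 3.734])]
station_3 [(0.95, [2.696, 2.208, 3.743]), (0.68, [2.682, 2.193, 3.728]), (0.65, [2.687, 2.199, 3.734])]
jar_1 [(0.72, [2.691, 2.203, 3.738]), (0.71, [2.71, 2.222, 3.757]), (0.69, [2.681, 2.193, 3.728]), (0.58, [2.732, 2.243, 3.778]), (0.57, [2.716, 2.227, 3.762])]
scene [ 1.143 -0.089  1.145] [[527.0, 0.0, 282.0], [0.0, 527.0, 218.0], [0.0, 0.0, 1.0]] ['mtx', 'origin', 'rotation']
spindle_seat [(0.51, [-0.712, -1.943, -0.71]), (0.35, [-0.797, -2.029, -0.795])]
jar_1 [(0.88, [-1.058, -2.29, -1.056]), (0.73, [-0.954, -2.185, -0.952]), (0.63, [-1.112, -2.344, -1.11]), (0.61, [-1.008, -2.24, -1.006]), (0.55, [-1.025, -2.257, -1.023])]
```

```bash
sed -i "s/^def w(c,p)/def _/;" h.py; python3 - <<'E'
s=open('h.py').read()
import re
s=re.sub(r"def _.*\n","def w(c,p): return np.array(c['origin'])+np.array(c['rotation'])@np.array(p)\n",s)
s=s.replace("c=arm.get_calibration(cam); im","c=cal(cam); im").replace("def grab","def cal(cam):\n    c=dict(arm.get_calibration(cam)); r=np.array(c['rotation'])\n    if r.size==3: c['rotation']=R.from_euler('xyz',r).as_matrix()\n    return c\ndef grab",1)
open('h.py','w').write(s)
E
python3 - <<'E'
from h import *
print(arm.get_calibration('top')['rotation'])
for cam in('top','scene'):
    im,d,c=grab(cam,cam+'2.png'); P=cloud(d,c); print('bench z',np.median(P[...,2]))
    for n in('handle','spindle_seat','key_tray_in','stage','station_1','jar_1'):
        if cam=='scene' and n!='jar_1' and n!='spindle_seat':continue
        r=arm.landmark_of(n,cam)
        print(n,[(round(a['score'],2),np.round(w(c,a['point']),3).tolist(),np.round(proj(c,w(c,a['point'])),0).tolist()) for a in r[:6]])
E
```

```text
[ 0.12173965 -0.0120661  -1.56156119]
bench z 0.005432040530066851
handle [(0.87, [0.461, -0.019, 0.009], [241.0, 257.0])]
spindle_seat [(0.5, [0.441, -0.199, 0.001], [306.0, 265.0]), (0.49, [0.611, -0.02, 0.057], [241.0, 201.0])]
key_tray_in [(0.6, [0.463, -0.019, 0.007], [241.0, 257.0])]
stage [(0.78, [0.602, -0.12, 0.004], [278.0, 207.0]), (0.68, [0.613, -0.163, 0.021], [294.0, 202.0])]
station_1 [(0.83, [0.609, -0.165, 0.022], [295.0, 204.0]), (0.77, [0.609, -0.225, 0.022], [316.0, 204.0]), (0.77, [0.623, -0.1, 0.018], [271.0, 199.0])]
jar_1 [(0.62, [0.442, -0.202, -0.0], [307.0, 265.0]), (0.55, [0.46, -0.112, -0.001], [275.0, 258.0]), (0.49, [0.472, -0.304, -0.001], [344.0, 254.0]), (0.48, [0.51, -0.412, 0.004], [383.0, 241.0]), (0.47, [0.432, -0.404, 0.002], [381.0, 269.0])]
bench z 0.004445321336254304
spindle_seat [(0.46, [0.612, -0.017, 0.055], [309.0, 239.0])]
jar_1 [(0.9, [0.433, -0.401, -0.003], [155.0, 187.0]), (0.83, [0.461, -0.117, -0.003], [266.0, 195.0]), (0.7, [0.477, -0.301, 0.001], [193.0, 200.0]), (0.6, [0.441, -0.196, -0.001], [235.0, 188.0]), (0.51, [0.512, -0.409, -0.004], [148.0, 214.0])]
```

View pics/top1.png

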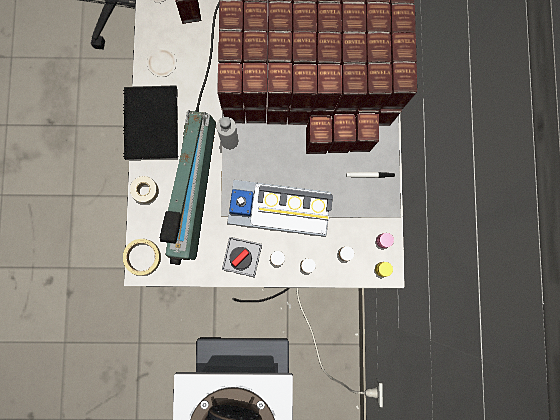

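View pics/scene1.png

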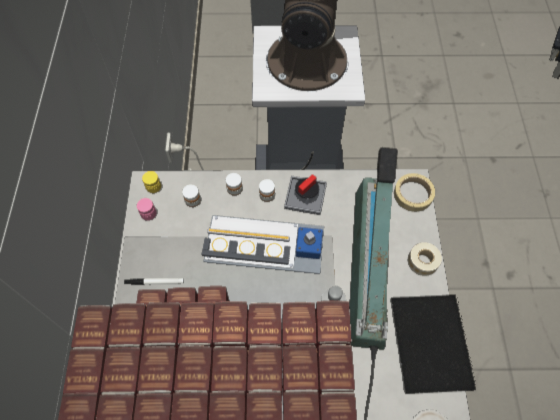

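```bash
python3 - <<'E'
from h import *
s=st(); c=cal('wrist')
Rt=R.from_euler('xyz',s['ee_rot']).as_matrix()
print('cam in tool',Rt.T@(np.array(c['origin'])-s['eef_pos']),'\n',np.round(Rt.T@c['rotation'],3), np.round(c['mtx'],0))
im,d,c=grab('top'); P=cloud(d,c)
for n,x0,x1,y0,y1 in(('stack',.6,1.2,-.5,.05),('sealer',.4,.9,.06,.3),('bottle',.7,.9,0.0,.06)):
    m=(d>0)&(P[...,0]>x0)&(P[...,0]<x1)&(P[...,1]>y0)&(P[...,1]<y1)&(P[...,2]>.09)&(P[...,2]<.8)
    Q=P[m]; print(n,Q.min(0),Q.max(0)) if len(Q) else None
E
```

```text
t 1.1 p [0.2989 0.6052 0.2266] r [-3.142 -0.    -0.459] f [-0.9 -0.1 -0.6] w 0.0875 q [ 1.4   0.36  0.01  0.   -1.22 -0.29]
cam in tool [ 0.0777021  -0.00137306 -0.15798286] 
 [[ 0.     0.958  0.287]
 [ 1.    -0.     0.001]
 [ 0.001  0.287 -0.958]] [[337.   0. 276.]
 [  0. 337. 206.]
 [  0.   0.   1.]]
stack [ 0.60000167 -0.48409549  0.09001781] [1.15527833 0.0436214  0.7826805 ]
sealer [0.47021019 0.07255418 0.09002949] [0.84347276 0.16150243 0.2516065 ]
bottle [7.63247556e-01 4.67999768e-06 9.00178135e-02] [0.89971389 0.0436214  0.28041571]
```

Emit:
drive_tool --pt "0 0 1 0 0 0" --pt "0.2 -1 1 0 0 -0.5" --pt "0.2 -1 1 0 0 -0.5" --pt "0.2 -1 0 0 0 -0.5" --pt "0.2 -1 0 0 0 -0.5"

```text
t: 1.78
eef_pos: [0.3311, 0.444, 0.3473]
ee_rot: [-3.14, 0.001, -0.67]
force: [0.8, -0.0, -0.8]
width: 0.088
```

Emit:
drive_tool --pt "0.3 -1 0 0 0 0" --pt "0.3 -1 0 0 0 0" --pt "0.3 -1 0 0 0 0" --pt "0.3 -1 0 0 0 0" --pt "0.3 -1 0 0 0 0"

```text
t: 2.4
eef_pos: [0.3911, 0.2438, 0.3469]
ee_rot: [-3.141, 0.0, -0.668]
force: [0.5, 0.1, 0.7]
width: 0.0879
```

Emit:
drive_tool --pt "0.3 -1 0 0 0 0" --pt "0.3 -1 0 0 0 0" --pt "0.3 -1 0 0 0 0" --pt "0.3 -1 -0.5 0 0 0" --pt "0.3 -1 -0.5 0 0 0"

```text
t: 3.02
eef_pos: [0.4512, 0.0439, 0.3065]
ee_rot: [-3.14, -0.001, -0.668]
force: [1.0, 0.6, -0.8]
width: 0.0876
```

Emit:
drive_tool --pt "0.2 -1 -0.5 0 0 0" --pt "0 -0.5 -0.5 0 0 0" --pt "0 0 0 0 0 0"

```text
t: 3.4
eef_pos: [0.458, -0.0162, 0.2653]
ee_rot: [3.139, 0.002, -0.671]
force: [0.5, 0.6, -0.1]
width: 0.0879
```

```bash
python3 - <<'E'
from h import *
st()
im,d,c=grab('wrist','w1.png'); P=cloud(d,c); np.savez('w1.npz',im=im,d=d,P=P)
for n in('handle','spindle_seat','key_tray_in','stage','station_1'):
    r=arm.landmark_of(n,'wrist')
    print(n,[(round(a['score'],2),np.round(w(c,a['point']),3).tolist(),np.round(proj(c,w(c,a['point'])),0).tolist()) for a in r[:6]])
E
```

```text
t 3.4 p [ 0.458  -0.0162  0.2653] r [ 3.139e+00  2.000e-03 -6.710e-01] f [ 0.5  0.6 -0.1] w 0.0879 q [ 0.4  -0.03 -0.38 -0.   -1.23  0.5 ]
handle [(0.98, [0.464, -0.016, 0.003], [274.0, 166.0])]
spindle_seat [(0.8, [0.612, -0.009, 0.057], [177.0, 65.0])]
key_tray_in []
stage [(0.87, [0.599, -0.121, 0.004], [272.0, 13.0])]
station_1 [(0.86, [0.618, -0.095, 0.018], [241.0, 10.0])]
```

View pics/w1.png

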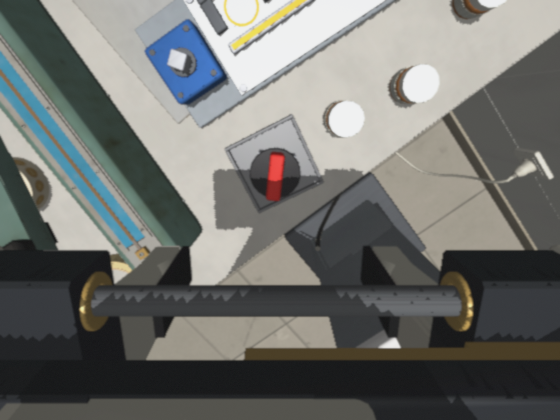

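```bash
cat >> h.py <<'E'
def rect(P,m):
    Q=P[m][:,:2]; (cx,cy),(a,b),th=cv2.minAreaRect((Q*1000).astype(np.float32))
    med=np.median(Q,0); return np.round([cx,cy],1),np.round([a,b],1),round(th,1),np.round(med*1000,1),len(Q),round(float(np.median(P[m][:,2])),4)
E
python3 - <<'E'
from h import *
z=np.load('w1.npz'); im,d,P=z['im'].astype(int),z['d'],z['P']
r,g,b=im[...,0],im[...,1],im[...,2]; ok=d>0
near=lambda x,y,t:(np.hypot(P[...,0]-x,P[...,1]-y)<t)&ok
print('bar',rect(P,near(.464,-.016,.05)&(r>150)&(g<80)&(P[...,2]>.05)&(P[...,2]<.075)))
print('disc',rect(P,near(.464,-.016,.05)&(r<70)&(P[...,2]>.03)&(P[...,2]<.05)))
print('shaft',rect(P,near(.612,-.012,.03)&(P[...,2]>.070)&(P[...,2]<.085)))
print('gearbox',rect(P,near(.612,-.012,.08)&(b>r+50)&(P[...,2]>.045)&(P[...,2]<.06)))
m=near(.612,-.012,.03)&(P[...,2]>.06); print(np.percentile(P[m][:,2],[5,50,95]))
m=near(.62,-.1,.1)&(r>180)&(g>130)&(b<100)&(P[...,2]>.024); print('stripe',rect(P,m))
v,u=150,0
cv2.imwrite('pics/crop1.png',cv2.resize(im[30:110,130:250,::-1].astype(np.uint8),None,fx=6,fy=6,interpolation=cv2.INTER_CUBIC))
E
```

```text
bar (array([468.7, -22.7]), array([14.9, 29.1]), 45.0, array([468.1, -22. ]), 324, 0.0637)
disc (array([460.5, -14.7]), array([57.2, 55.7]), 50.1, array([448. ,  -9.5]), 535, 0.0379)
shaft (array([611.2, -14.9]), array([16.2, 15.9]), 32.0, array([610.5, -15.4]), 323, 0.0758)
gearbox (array([610.7, -15.6]), array([56.3, 62.9]), 83.2, array([609.8, -18. ]), 2906, 0.0518)
[0.06422378 0.07559492 0.07716115]
stripe (array([ 589.7, -107.7]), array([85.2,  5.1]), 83.4, array([ 589.8, -108.6]), 336, 0.0295)
```

View pics/crop1.png

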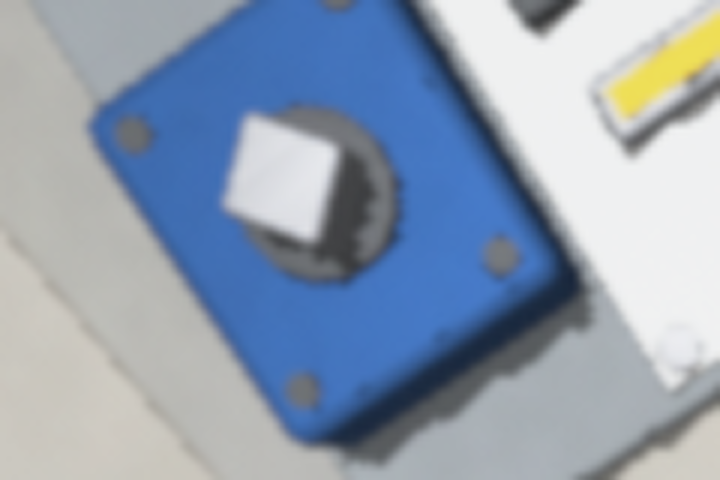

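```bash
python3 - <<'E'
from h import *
im,d,c=grab('top'); P=cloud(d,c)
z=np.load('w1.npz'); 
for Q,dd in((P,d),(z['P'],z['d'])):
  for x in np.arange(.46,.76,.03):
    m=(dd>0)&(abs(Q[...,0]-x)<.015)&(Q[...,1]>.04)&(Q[...,1]<.2)
    print(round(x,2),[(zz,np.round(Q[m&(Q[...,2]>zz)][:,1].min(),3) if (m&(Q[...,2]>zz)).any() else None) for zz in(.02,.07,.12,.15,.2)])
  print()
m=(d>0)&(P[...,0]<.8)&(P[...,0]>.4)&(P[...,1]<.03)&(P[...,1]>-.5)&(P[...,2]>.13)&(P[...,2]<.7)
print(P[m].min(0) if m.any() else None)
E
```

```text
0.46 [(0.02, np.float64(0.04)), (0.07, np.float64(0.04)), (0.12, np.float64(0.04)), (0.15, np.float64(0.04)), (0.2, np.float64(0.04))]
0.49 [(0.02, np.float64(0.04)), (0.07, np.float64(0.04)), (0.12, np.float64(0.04)), (0.15, np.float64(0.04)), (0.2, np.float64(0.04))]
0.52 [(0.02, np.float64(0.118)), (0.07, np.float64(0.118)), (0.12, np.float64(0.118)), (0.15, np.float64(0.118)), (0.2, np.float64(0.118))]
0.55 [(0.02, np.float64(0.101)), (0.07, np.float64(0.101)), (0.12, np.float64(0.117)), (0.15, np.float64(0.117)), (0.2, np.float64(0.117))]
0.58 [(0.02, np.float64(0.091)), (0.07, np.float64(0.099)), (0.12, np.float64(0.114)), (0.15, np.float64(0.114)), (0.2, np.float64(0.114))]
0.61 [(0.02, np.float64(0.087)), (0.07, np.float64(0.094)), (0.12, np.float64(0.11)), (0.15, np.float64(0.11)), (0.2, np.float64(0.115))]
0.64 [(0.02, np.float64(0.082)), (0.07, np.float64(0.09)), (0.12, np.float64(0.106)), (0.15, np.float64(0.106)), (0.2, None)]
0.67 [(0.02, np.float64(0.078)), (0.07, np.float64(0.088)), (0.12, np.float64(0.103)), (0.15, np.float64(0.103)), (0.2, None)]
0.7 [(0.02, np.floa
[... 706 characters left out ...]
 (0.07, np.float64(0.101)), (0.12, np.float64(0.115)), (0.15, np.float64(0.115)), (0.2, np.float64(0.116))]
0.61 [(0.02, np.float64(0.09)), (0.07, np.float64(0.097)), (0.12, np.float64(0.112)), (0.15, np.float64(0.112)), (0.2, None)]
0.64 [(0.02, np.float64(0.086)), (0.07, np.float64(0.093)), (0.12, np.float64(0.112)), (0.15, np.float64(0.112)), (0.2, None)]
0.67 [(0.02, np.float64(0.081)), (0.07, np.float64(0.09)), (0.12, None), (0.15, None), (0.2, None)]
0.7 [(0.02, np.float64(0.078)), (0.07, np.float64(0.086)), (0.12, None), (0.15, None), (0.2, None)]
0.73 [(0.02, np.float64(0.074)), (0.07, np.float64(0.082)), (0.12, None), (0.15, None), (0.2, None)]

[ 0.40000062 -0.48411889  0.13003907]
```

Emit:
drive_tool --pt "0.06 0.04 -1 0 0 -0.6" --pt "0 0 -1 0 0 -0.5" --pt "0 0 -1 0 0 0" --pt "0 0 -1 0 0 0" --pt "0 0 0 0 0 0"

```text
t: 4.38
eef_pos: [0.4595, -0.0135, 0.1047]
ee_rot: [3.137, 0.002, -0.783]
force: [-0.2, 0.2, 0.3]
width: 0.0877
```

Emit:
drive_tool --pt "0.03 -0.03 -0.6 0 0 0" --pt "0 0 -0.6 0 0 0" --pt "0 0 -0.37 0 0 0" --pt "0 0 0 0 0 0"

```text
t: 4.88
eef_pos: [0.4633, -0.0141, 0.0447]
ee_rot: [-3.141, -0.0, -0.783]
force: [-0.1, 0.8, 0.8]
width: 0.0879
```

Emit:
drive_tool --pt "0 0 0 0 0 0" --pt "0 0 0 0 0 0" --pt "0 0 0 0 0 0" --pt "0 0 0 0 0 0" --pt "0 0 0 0 0 0" --claw 0 --newtons 45

```text
t: 5.5
eef_pos: [0.4626, -0.0144, 0.0438]
ee_rot: [-3.142, -0.0, -0.783]
force: [-1.2, 0.0, -0.3]
width: 0.0433
```

Emit:
drive_tool --pt "0 0 -0.07 0 0 0" --pt "0 0 0 0 0 0" --pt "0 0 0 0 0 0" --pt "0 0 0 0 0 0" --pt "0 0 0 0 0 0"

```text
t: 6.12
eef_pos: [0.4625, -0.0144, 0.0409]
ee_rot: [3.142, 0.0, -0.783]
force: [-0.2, 0.3, -2.7]
width: 0.0159
```

Emit:
drive_tool --pt "0 0 0 0 0 0" --pt "0 0 0 0 0 0"

```text
t: 6.38
eef_pos: [0.4625, -0.0144, 0.041]
ee_rot: [-3.142, 0.0, -0.783]
force: [-0.0, 0.4, -1.5]
width: 0.0159
```

Emit:
drive_tool --pt "0 0 0.7 0 0 0" --pt "0 0 1 0 0 0" --pt "0 0 1 0 0 0" --pt "0.5 0 0.3 0 0 -0.5" --pt "0.5 0 0 0 0 -0.5"

```text
t: 7.0
eef_pos: [0.5038, -0.0141, 0.1627]
ee_rot: [-3.138, -0.001, -0.89]
force: [-0.5, 0.2, -1.8]
width: 0.0159
```

```bash
python3 - <<'E'
from h import *
s=st()
im,d,c=grab('wrist','w2.png'); P=cloud(d,c); np.savez('w2.npz',im=im,d=d,P=P)
Rt=R.from_euler('xyz',s['ee_rot']).as_matrix(); T=(P-s['eef_pos'])@Rt
r,g,b=[im[...,i].astype(int) for i in range(3)]
m=(d>0)&(r>90)&(g<60)&(abs(T[...,2]+.022)<.03)&(np.abs(T[...,:2]).max(-1)<.05)
print('bar tool',m.sum(),T[m].min(0),T[m].max(0)) 
m2=(d>0)&(np.hypot(T[...,0],T[...,1])<.05)&(abs(T[...,2]-.003)<.01)&(r<80)
print('disc',m2.sum(),T[m2].min(0),T[m2].max(0),np.median(T[m2],0))
near=lambda x,y,t:(np.hypot(P[...,0]-x,P[...,1]-y)<t)&(d>0)
print('shaft',rect(P,near(.612,-.012,.03)&(P[...,2]>.070)&(P[...,2]<.085)))
print('gearbox',rect(P,near(.612,-.012,.08)&(b>r+50)&(P[...,2]>.045)&(P[...,2]<.06)))
a=arm.landmark_of('spindle_seat','wrist');print([(round(x['score'],2),w(c,x['point'])) for x in a])
for n in('station_1',):
    a=arm.landmark_of(n,'wrist');print([(round(x['score'],2),np.round(w(c,x['point']),3)) for x in a])
E
```

```text
t 7.0 p [ 0.5038 -0.0141  0.1627] r [-3.138e+00 -1.000e-03 -8.900e-01] f [-0.5  0.2 -1.8] w 0.0159 q [ 0.36  0.13 -0.45  0.   -0.99  0.32]
bar tool 2223 [-0.02591491 -0.00894685 -0.02607101] [ 0.02539349  0.00624262 -0.02023909]
disc 2737 [ 0.00485271 -0.03064912 -0.00699362] [0.02937434 0.02723999 0.01288161] [ 0.01708847 -0.00190286  0.00212473]
shaft (array([611.1, -15.1]), array([16.5, 16.1]), 31.3, array([610.5, -15.8]), 562, 0.0758)
gearbox (array([610.9, -15.7]), array([56.7, 62.9]), 83.2, array([610.2, -19.7]), 4683, 0.0518)
[(0.94, array([ 0.60963956, -0.00868683,  0.05758472]))]
[(0.66, array([ 0.619, -0.097,  0.02 ]))]
```

View pics/w2.png

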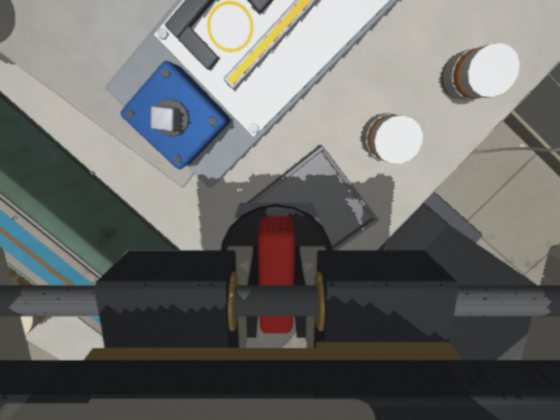

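Emit:
drive_tool --pt "0.7 0 0 0 0 -0.6" --pt "0.7 0 0 0 0 -0.6" --pt "0.7 0 0 0 0 0" --pt "0.55 -0.05 0 0 0 0" --pt "0 0 0 0 0 0"

```text
t: 7.78
eef_pos: [0.6088, -0.0166, 0.1599]
ee_rot: [3.14, 0.0, -1.014]
force: [-0.1, -0.4, -1.7]
width: 0.0159
```

Emit:
drive_tool --pt "0 0 0 0 0 0" --pt "0 0 0 0 0 0"

```text
t: 8.02
eef_pos: [0.6077, -0.0164, 0.1611]
ee_rot: [3.141, 0.0, -1.013]
force: [0.6, 0.1, -1.4]
width: 0.0153
```

```bash
python3 -c "
from h import *
s=st()"
```

```text
t 8.03 p [ 0.6077 -0.0164  0.1611] r [ 3.141  0.    -1.013] f [ 0.6  0.1 -1.4] w 0.0153 q [ 0.29  0.3  -0.23 -0.   -1.04  0.26]
```

Emit:
drive_tool --pt "0.06 0 -0.4 0 0 0" --pt "0 0 -0.4 0 0 0" --pt "0 0 -0.2 0 0 0" --pt "0 0 0 0 0 0" --pt "0 0 0 0 0 0"

```text
t: 8.65
eef_pos: [0.6113, -0.0164, 0.1212]
ee_rot: [-3.141, -0.0, -1.014]
force: [0.2, 0.9, -0.8]
width: 0.016
```

Emit:
drive_tool --pt "-0.025 0 -0.15 0 0 0" --pt "0 0 -0.08 0 0 0" --pt "0 0 -0.08 0 0 0" --pt "0 0 -0.08 0 0 0" --pt "0 0 0 0 0 0"

```text
t: 9.28
eef_pos: [0.6098, -0.0165, 0.105]
ee_rot: [3.141, 0.0, -1.014]
force: [-0.1, -0.3, -2.2]
width: 0.0157
```

Emit:
drive_tool --pt "0 0 -0.1 0 0 0" --pt "0 0 -0.1 0 0 0" --pt "0 0 -0.1 0 0 0" --pt "0 0 0 0 0 0"

```text
t: 9.78
eef_pos: [0.6096, -0.0165, 0.0928]
ee_rot: [3.141, 0.0, -1.014]
force: [-0.3, 0.6, -1.1]
width: 0.0158
```

Emit:
drive_tool --pt "0 0 -0.03 0 0 0" --pt "0 0 -0.02 0 0 0" --pt "0 0 0 0 0 0"

```text
t: 10.15
eef_pos: [0.6102, -0.0164, 0.0921]
ee_rot: [-3.141, -0.0, -1.014]
force: [-1.3, 0.5, 4.2]
width: 0.0157
```

Emit:
drive_tool --pt "0 0 0.02 0 0 0.7" --pt "0 0 0 0 0 0.7" --pt "0 0 0 0 0 0.7" --pt "0 0 0 0 0 0.7" --pt "0 0 0 0 0 0.7"

```text
t: 10.78
eef_pos: [0.6103, -0.0166, 0.0922]
ee_rot: [-3.141, -0.001, -0.645]
force: [1.5, -1.4, -0.8]
width: 0.0152
```

```bash
cat > m.py <<'E'
from h import *
s=st(); print('M',np.round(s['moment'],3))
E
python3 m.py
```

```text
t 10.78 p [ 0.6103 -0.0166  0.0922] r [-3.141e+00 -1.000e-03 -6.450e-01] f [ 1.5 -1.4 -0.8] w 0.0152 q [ 0.29  0.37 -0.31  0.   -0.9   0.63]
M [-0.574 -0.244 -0.057]
```

Emit:
drive_tool --pt "0 0 0 0 0 0.6" --pt "0 0 0 0 0 0.6" --pt "0 0 0 0 0 0.6" --pt "0 0 0 0 0 0.6"

```text
t: 11.28
eef_pos: [0.6103, -0.0167, 0.0922]
ee_rot: [-3.141, -0.001, -0.394]
force: [0.9, -1.4, -1.3]
width: 0.0154
```

```bash
python3 m.py
```

```text
t 11.28 p [ 0.6103 -0.0167  0.0922] r [-3.141e+00 -1.000e-03 -3.940e-01] f [ 0.9 -1.4 -1.3] w 0.0154 q [ 0.29  0.37 -0.31  0.   -0.9   0.88]
M [-0.664 -0.298 -0.108]
```

Emit:
drive_tool --pt "0 0 0 0 0 0.5" --pt "0 0 0 0 0 0.5" --pt "0 0 0 0 0 0.5"

```text
t: 11.65
eef_pos: [0.6103, -0.0167, 0.0922]
ee_rot: [3.142, -0.001, -0.237]
force: [1.9, -1.7, -0.1]
width: 0.0155
```

```bash
python3 m.py
```

```text
t 11.65 p [ 0.6103 -0.0167  0.0922] r [ 3.142e+00 -1.000e-03 -2.370e-01] f [ 1.9 -1.7 -0.1] w 0.0155 q [ 0.29  0.37 -0.31  0.   -0.9   1.04]
M [-0.661 -0.34  -0.057]
```

Emit:
drive_tool --pt "0 0 0 0 0 0.5" --pt "0 0 0 0 0 0.5"

```text
t: 11.9
eef_pos: [0.6103, -0.0167, 0.0922]
ee_rot: [3.141, -0.001, -0.133]
force: [0.8, -1.8, -0.9]
width: 0.0158
```

```bash
python3 - <<'E'
exec(open('m.py').read())
im,d,c=grab('wrist','w3.png'); P=cloud(d,c); np.savez('w3.npz',im=im,d=d,P=P)
r,g,b=[im[...,i].astype(int) for i in range(3)]
m=(d>0)&(np.hypot(P[...,0]-.62,P[...,1]+.1)<.15)&(r>150)&(g>110)&(b<110)
for n,lo,hi in(('stripe',.025,.034),('rings',.012,.022)):
    mm=m&(P[...,2]>lo)&(P[...,2]<hi); k,l,s_,ce=cv2.connectedComponentsWithStats(mm.astype(np.uint8))
    for i in range(1,k):
        if s_[i,4]>60: print(n,rect(P,l==i))
E
```

```text
t 11.9 p [ 0.6103 -0.0167  0.0922] r [ 3.141e+00 -1.000e-03 -1.330e-01] f [ 0.8 -1.8 -0.9] w 0.0158 q [ 0.29  0.37 -0.31  0.   -0.9   1.15]
M [-0.634 -0.342 -0.131]
stripe (array([ 573. , -158.1]), array([108.2,   7. ]), 83.2, array([ 573.2, -158.5]), 1029, 0.0295)
stripe (array([584.8, -69.6]), array([13.6,  3.2]), 83.5, array([584.8, -69.7]), 79, 0.0296)
rings (array([ 613.9, -161.6]), array([36.6, 36.4]), 44.3, array([ 616.1, -159.7]), 366, 0.018)
rings (array([625. , -97.9]), array([36.4, 28.8]), 75.8, array([ 630.1, -100.2]), 237, 0.018)
```

View pics/w3.png

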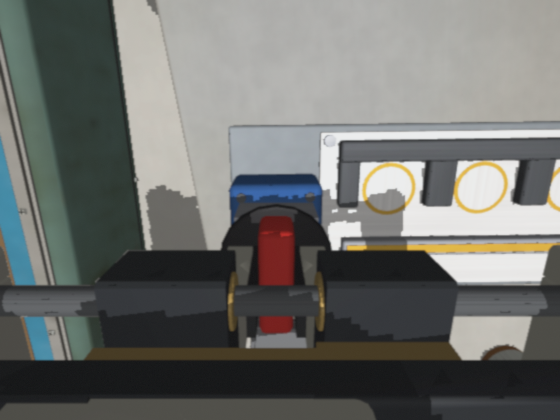

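Emit:
drive_tool --pt "0 0 0 0 0 0.4" --pt "0 0 0 0 0 0.4"

```text
t: 12.2
eef_pos: [0.6103, -0.0167, 0.0922]
ee_rot: [3.141, -0.001, -0.05]
force: [0.2, -2.0, -0.3]
width: 0.0158
```

```bash
python3 m.py
```

```text
t 12.2 p [ 0.6103 -0.0167  0.0922] r [ 3.141e+00 -1.000e-03 -5.000e-02] f [ 0.2 -2.  -0.3] w 0.0158 q [ 0.29  0.37 -0.31  0.   -0.9   1.23]
M [-0.837 -0.481 -0.093]
```

Emit:
drive_tool --pt "0 0 0 0 0 0.4" --pt "0 0 0 0 0 0.4"

```text
t: 12.45
eef_pos: [0.6103, -0.0167, 0.0922]
ee_rot: [3.141, -0.001, 0.034]
force: [1.6, -2.7, -0.5]
width: 0.016
```

```bash
python3 m.py
```

```text
t 12.45 p [ 0.6103 -0.0167  0.0922] r [ 3.141e+00 -1.000e-03  3.400e-02] f [ 1.6 -2.7 -0.5] w 0.016 q [ 0.29  0.37 -0.31  0.   -0.9   1.31]
M [-0.869 -0.466 -0.096]
```

Emit:
drive_tool --pt "0 0 0 0 0 0.4" --pt "0 0 0 0 0 0.4"

```text
t: 12.7
eef_pos: [0.6103, -0.0167, 0.0922]
ee_rot: [3.142, -0.001, 0.116]
force: [0.4, -2.2, -1.2]
width: 0.0158
```

```bash
python3 m.py
```

```text
t 12.7 p [ 0.6103 -0.0167  0.0922] r [ 3.142e+00 -1.000e-03  1.160e-01] f [ 0.4 -2.2 -1.2] w 0.0158 q [ 0.29  0.37 -0.31  0.   -0.9   1.39]
M [-0.838 -0.493 -0.727]
```

Emit:
drive_tool --pt "0 0 0 0 0 -0.4" --pt "0 0 0 0 0 0"

```text
t: 12.95
eef_pos: [0.6103, -0.0167, 0.0922]
ee_rot: [3.141, -0.001, 0.075]
force: [1.7, -2.0, -1.2]
width: 0.0156
```

Emit:
drive_tool --pt "0 0 0 0 0 0" --pt "0 0 0 0 0 0" --pt "0 0 0 0 0 0" --claw 0.6

```text
t: 13.32
eef_pos: [0.6099, -0.0162, 0.0922]
ee_rot: [-3.141, -0.0, 0.076]
force: [0.1, 0.2, 0.2]
width: 0.04
```

Emit:
drive_tool --pt "0 0 0.5 0 0 0" --pt "0 0 1 0 0 0" --pt "0 0 1 0 0 -0.8" --pt "-0.3 -0.6 0.5 0 0 -1" --pt "-0.6 -0.6 0.5 0 0 -1"

```text
t: 13.95
eef_pos: [0.5739, -0.0646, 0.2328]
ee_rot: [-3.141, -0.0, -0.221]
force: [-0.0, 0.4, 0.4]
width: 0.0527
```

Emit:
drive_tool --pt "-0.6 -0.6 0 0 0 -1" --pt "-0.6 -0.6 0 0 0 -1" --pt "-0.6 -0.6 0 0 0 -1" --pt "-0.4 -0.6 0 0 0 -1" --pt "0 0 0 0 0 -1" --claw 1

```text
t: 14.58
eef_pos: [0.4847, -0.1615, 0.2325]
ee_rot: [-3.141, -0.0, -0.746]
force: [0.3, 0.4, 0.5]
width: 0.0871
```

Emit:
drive_tool --pt "0 0 0 0 0 -1" --pt "0 0 0 0 0 -1" --pt "0 0 0 0 0 -1" --pt "0 0 0 0 0 -1" --pt "0 0 0 0 0 -1"

```text
t: 15.2
eef_pos: [0.4858, -0.1604, 0.2322]
ee_rot: [-3.141, 0.0, -1.268]
force: [0.2, 0.7, 0.5]
width: 0.0876
```

Emit:
drive_tool --pt "0 0 0 0 0 -1" --pt "0 0 0 0 0 -1" --pt "0 0 0 0 0 -1" --pt "0 0 0 0 0 0" --pt "0 0 0 0 0 0"

```text
t: 15.82
eef_pos: [0.4859, -0.1604, 0.2322]
ee_rot: [-3.142, 0.0, -1.577]
force: [-1.0, -0.4, -0.6]
width: 0.0876
```

Emit:
drive_tool --pt "0 0 0.5 0 0 -0.6" --pt "0 0 0.5 0 0 -0.5" --pt "0 0 0 0 0 0"

```text
t: 16.2
eef_pos: [0.4868, -0.1605, 0.2736]
ee_rot: [-3.139, 0.0, -1.693]
force: [0.5, 0.2, -0.5]
width: 0.0877
```

```bash
cat > jars.py <<'E'
from h import *
import sys
s=st()
im,d,c=grab('wrist',sys.argv[1]); P=cloud(d,c)
x_t=np.array([np.cos(s['ee_rot'][2]),np.sin(s['ee_rot'][2])]); y_t=np.array([x_t[1],-x_t[0]])
r,g,b=[im[...,i].astype(int) for i in range(3)]
inb=(d>0)&(P[...,0]>.38)&(P[...,0]<.7)&(P[...,1]<.02)&(P[...,1]>-.5)
def comps(n,m,mn):
    k,l,s_,ce=cv2.connectedComponentsWithStats(m.astype(np.uint8))
    for i in range(1,k):
        if s_[i,4]>mn:
            q=rect(P,l==i); print(n,'fixed ctr',np.round(q[0]+1.4*y_t,1),*q[1:])
comps('cap',inb&(abs(P[...,2]-.046)<.006)&(r>110)&(abs(r-b)<60)&(P[...,0]<.55),300)
comps('capstage',inb&(abs(P[...,2]-.064)<.006)&(r>110)&(abs(r-b)<60)&(P[...,0]>.55),300)
Y=inb&(r>130)&(g>95)&(b<110)&(P[...,0]>.55)
comps('ring',Y&(P[...,2]<.022)&(P[...,2]>.012),100)
comps('stripe',Y&(P[...,2]<.034)&(P[...,2]>.025),100)
E
python3 jars.py w4.png; python3 - <<'E'
from h import *
for cam in('top',):
    im,d,c=grab(cam,cam+'2.png')
    r=arm.landmark_of('jar_1',cam)
    print([(round(a['score'],2),np.round(w(c,a['point']),3).tolist()) for a in r[:7]])
E
```

```text
t 16.2 p [ 0.4868 -0.1605  0.2736] r [-3.139  0.    -1.693] f [ 0.5  0.2 -0.5] w 0.0877 q [ 0.07  0.06 -0.27  0.   -1.24 -0.19]
cap fixed ctr [ 473.5 -300.3] [38.4 37.7] 81.7 [ 474.9 -300.7] 1177 0.0458
cap fixed ctr [ 440.9 -196.8] [37.5 38.3] 38.8 [ 442.1 -197.3] 930 0.0459
cap fixed ctr [ 459.9 -114.6] [36.8 37.5] 85.5 [ 461.1 -115. ] 769 0.046
stripe fixed ctr [ 569.  -155.9] [186.8   5.4] 83.3 [ 570.2 -159.8] 548 0.0296
[(0.61, [0.435, -0.407, 0.002]), (0.55, [0.511, -0.412, 0.002]), (0.48, [0.472, -0.303, 0.002]), (0.4, [0.455, -0.115, -0.003])]
```

View pics/w4.png

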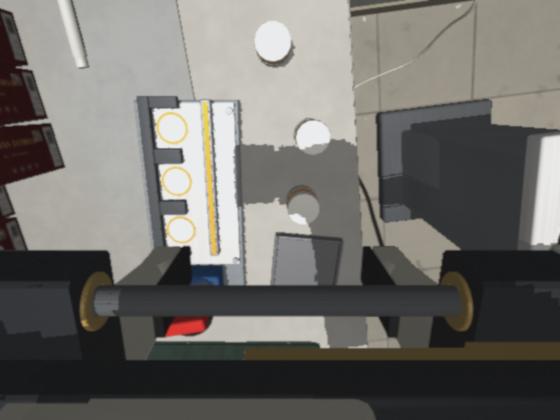

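```bash
python3 - <<'E'
from h import *
im,d,c=grab('wrist'); P=cloud(d,c)
for (u,v) in((172,128),(176,181),(181,229)):
    k=slice(v-27,v+28),slice(u-27,u+28); r,g,b=[im[k][...,i].astype(int) for i in range(3)]; p=P[k]
    m=(r-b>60)&(abs(p[...,2]-.018)<.008)
    Q=p[m][:,:2]; m2=m&(np.hypot(*(p[...,:2]-np.median(Q,0)).transpose(2,0,1))<.024)
    (cx,cy),(a,b_),th=cv2.fitEllipse((p[m2][:,:2]*1000).astype(np.float32)); print(m2.sum(),cx,cy,a,b_, rect(p,m2))
# rail front face / fingers: dark, z .026-.033
g=im.mean(-1); m=(g<80)&(abs(P[...,2]-.03)<.003)&(P[...,0]>.6)&(P[...,0]<.68)&(P[...,1]<-.05)&(P[...,1]>-.26)
o=np.array([.598,-.120]); X=np.array([.993,-.118]); Y=np.array([.118,.993]); q=(P[m][:,:2]-o); print('rail x',np.percentile(q@X,[1,50,99]),'y',np.percentile(q@Y,[1,99]))
mm=(abs(P[...,2]-.028)<.002)&(g<90)&(abs((P[...,:2]-o)@X-.012)<.006)&(abs((P[...,:2]-o)@Y)<.14); print(np.histogram(((P[mm][:,:2]-o)@Y)*1000,bins=np.arange(-140,140,8)))
E
```

```text
208 606.1495971679688 -225.88861083984375 35.038352966308594 35.36095428466797 (array([ 606. , -225.8]), array([37. , 36.8]), 30.4, array([ 605.8, -228. ]), 208, 0.018)
187 613.908935546875 -161.34066772460938 35.112510681152344 35.298946380615234 (array([ 613.9, -161.3]), array([37.2, 36.7]), 18.7, array([ 614.4, -162.7]), 187, 0.0181)
165 621.578125 -96.8886947631836 35.117645263671875 35.39030075073242 (array([621.3, -96.5]), array([37.2, 36.7]), 34.5, array([621.8, -97.8]), 165, 0.0182)
rail x [0.01013935 0.04207699 0.04313371] y [-0.13418289  0.04092231]
(array([ 9,  5,  0,  0,  0,  0,  0,  5,  6,  3,  0,  0,  0,  0,  0, 12,  7,
        5,  0,  0,  0,  0,  0,  0,  0,  0,  0,  1,  0,  0,  0,  0,  0,  0]), array([-140, -132, -124, -116, -108, -100,  -92,  -84,  -76,  -68,  -60,
        -52,  -44,  -36,  -28,  -20,  -12,   -4,    4,   12,   20,   28,
         36,   44,   52,   60,   68,   76,   84,   92,  100,  108,  116,
        124,  132]))
```

Emit:
drive_tool --pt "-0.1 -0.8 0 0 0 0" --pt "-0.1 -0.9 -0.5 0 0 0" --pt "-0.1 -0.9 -1 0 0 0" --pt "0 -0.9 -1 0 0 0" --pt "0 0 -1 0 0 0"

```text
t: 17.02
eef_pos: [0.4731, -0.3023, 0.1299]
ee_rot: [3.14, -0.0, -1.696]
force: [0.2, 0.5, -0.6]
width: 0.0877
```

Emit:
drive_tool --pt "0 0 -1 0 0 0" --pt "0 0 -0.6 0 0 0" --pt "0 0 0 0 0 0" --newtons 20

```text
t: 17.4
eef_pos: [0.4721, -0.3, 0.0658]
ee_rot: [3.136, 0.001, -1.694]
force: [-0.0, 0.4, -0.4]
width: 0.0878
```

Emit:
drive_tool --pt "0.02 0 -0.6 0 0 0" --pt "0 0 -0.6 0 0 0" --pt "0 0 0 0 0 0" --pt "0 0 0 0 0 0"

```text
t: 17.9
eef_pos: [0.4757, -0.3007, 0.0216]
ee_rot: [-3.14, -0.001, -1.694]
force: [0.6, -0.1, 0.2]
width: 0.0879
```

Emit:
drive_tool --pt "0 0 0 0 0 0" --pt "0 0 0 0 0 0" --pt "0 0 0 0 0 0" --pt "0 0 0 0 0 0" --pt "0 0 0 0 0 0" --claw 0

```text
t: 18.52
eef_pos: [0.4747, -0.3004, 0.0201]
ee_rot: [3.141, 0.0, -1.694]
force: [-0.4, 0.4, 0.6]
width: 0.0433
```

Emit:
drive_tool --pt "0 0 0 0 0 0" --pt "0 0 0 0 0 0"

```text
t: 18.77
eef_pos: [0.4747, -0.3004, 0.0201]
ee_rot: [3.141, 0.0, -1.695]
force: [0.3, -0.5, 0.8]
width: 0.0397
```

Emit:
drive_tool --pt "0 0 0.7 0 0 0" --pt "0 0 0.9 0 0 0" --pt "0.5 0.3 0.6 0 0 0" --pt "0.9 0.5 0 0 0 0" --pt "0.9 0.5 0 0 0 0" --newtons 25

```text
t: 19.4
eef_pos: [0.5677, -0.2479, 0.1087]
ee_rot: [-3.141, 0.0, -1.695]
force: [0.1, -1.3, -1.1]
width: 0.0394
```

Emit:
drive_tool --pt "0.7 0.4 0 0 0 0" --pt "0.25 0.17 0 0 0 0" --pt "0 0 0 0 0 0" --pt "0 0 0 0 0 0"

```text
t: 19.9
eef_pos: [0.6037, -0.226, 0.108]
ee_rot: [3.141, 0.0, -1.695]
force: [-0.1, -0.8, -1.2]
width: 0.0396
```

Emit:
drive_tool --pt "0.02 0 -0.7 0 0 0" --pt "0 0 -0.6 0 0 0" --pt "0 0 -0.25 0 0 0" --pt "0 0 0 0 0 0" --pt "0 0 0 0 0 0"

```text
t: 20.52
eef_pos: [0.6061, -0.226, 0.0473]
ee_rot: [-3.14, -0.0, -1.695]
force: [-0.7, 0.1, -0.8]
width: 0.0393
```

Emit:
drive_tool --pt "-0.02 0 -0.12 0 0 0" --pt "0 0 -0.08 0 0 0" --pt "0 0 0 0 0 0" --pt "0 0 0 0 0 0"

```text
t: 21.02
eef_pos: [0.6047, -0.2256, 0.0382]
ee_rot: [3.142, -0.0, -1.694]
force: [-0.5, -0.0, -1.0]
width: 0.0393
```

Emit:
drive_tool --pt "0 0 -0.02 0 0 0" --pt "0 0 0 0 0 0"

```text
t: 21.28
eef_pos: [0.6048, -0.2256, 0.0381]
ee_rot: [-3.141, -0.0, -1.694]
force: [-2.8, 1.7, 5.1]
width: 0.0396
```

Emit:
drive_tool --pt "0 0 0 0 0 0" --pt "0 0 0 0 0 0" --pt "0 0 0 0 0 0" --claw 0.75

```text
t: 21.65
eef_pos: [0.6047, -0.2257, 0.0372]
ee_rot: [3.141, -0.0, -1.695]
force: [0.1, -0.1, -0.5]
width: 0.0629
```

Emit:
drive_tool --pt "0 0 0.6 0 0 0" --pt "0 0 1 0 0 0" --pt "-0.7 0.3 1 0 0 0" --pt "-1 0.2 1 0 0 0" --pt "-1 0 0.4 0 0 0" --claw 1

```text
t: 22.28
eef_pos: [0.4968, -0.2055, 0.1998]
ee_rot: [-3.138, -0.0, -1.694]
force: [0.4, 0.1, 0.1]
width: 0.0877
```

Emit:
drive_tool --pt "-0.8 0 0 0 0 0" --pt "0 0 0 0 0 0"

```text
t: 22.52
eef_pos: [0.4631, -0.2056, 0.1982]
ee_rot: [-3.14, 0.0, -1.695]
force: [0.7, -0.1, 0.5]
width: 0.0872
```

```bash
python3 jars.py w5.png
```

```text
t 22.52 p [ 0.4631 -0.2056  0.1982] r [-3.14   0.    -1.695] f [ 0.7 -0.1  0.5] w 0.0872 q [-0.03  0.1  -0.4  -0.   -1.07 -0.09]
cap fixed ctr [ 440.9 -196.9] [38.4 37.4] 86.1 [ 441.9 -197.8] 1241 0.0459
cap fixed ctr [ 459.2 -118.4] [30.2 38.1] 83.1 [ 460.7 -118.1] 904 0.046
capstage fixed ctr [ 603.8 -226.2] [38.5 38.2] 17.3 [ 604.3 -226.8] 1461 0.0639
stripe fixed ctr [ 564. -200.] [98.4  5.8] 83.6 [ 565.2 -202.5] 414 0.0297
```

Emit:
drive_tool --pt "-0.55 0.2 -0.8 0 0 0" --pt "0 0 -1 0 0 0" --pt "0 0 -1 0 0 0" --pt "0 0 -0.4 0 0 0" --pt "0 0 0 0 0 0"

```text
t: 23.2
eef_pos: [0.4425, -0.1976, 0.0678]
ee_rot: [3.138, -0.0, -1.694]
force: [-0.3, -1.3, -0.2]
width: 0.0872
```

Emit:
drive_tool --pt "0 0 0 0 0 0" --pt "0 0 -0.5 0 0 0" --pt "0 0 -0.6 0 0 0" --pt "0 0 0 0 0 0" --pt "0 0 0 0 0 0"

```text
t: 23.82
eef_pos: [0.4437, -0.1978, 0.0265]
ee_rot: [-3.14, -0.0, -1.694]
force: [1.4, -1.1, 0.3]
width: 0.0876
```

Emit:
drive_tool --pt "-0.05 0 -0.14 0 0 0" --pt "0 0 0 0 0 0" --pt "0 0 0 0 0 0" --pt "0 0 0 0 0 0" --pt "0 0 0 0 0 0" --claw 0

```text
t: 24.45
eef_pos: [0.4408, -0.1976, 0.0198]
ee_rot: [-3.141, 0.0, -1.695]
force: [0.7, -0.5, 0.6]
width: 0.0434
```

Emit:
drive_tool --pt "0 0 0 0 0 0" --pt "0 0 0 0 0 0" --pt "0 0 0 0 0 0"

```text
t: 24.82
eef_pos: [0.4408, -0.1976, 0.0198]
ee_rot: [-3.142, -0.0, -1.694]
force: [-0.0, 0.3, 1.3]
width: 0.0391
```

Emit:
drive_tool --pt "0 0 0.7 0 0 0" --pt "0 0 0.9 0 0 0" --pt "0.6 0.1 0.6 0 0 0" --pt "1 0.3 0 0 0 0" --pt "1 0.3 0 0 0 0"

```text
t: 25.45
eef_pos: [0.5457, -0.1693, 0.1083]
ee_rot: [-3.141, 0.0, -1.695]
force: [0.4, -0.2, -0.7]
width: 0.0395
```

Emit:
drive_tool --pt "1 0.2 0 0 0 0" --pt "0.7 0 0 0 0 0" --pt "0 0 0 0 0 0" --pt "0 0 0 0 0 0"

```text
t: 25.95
eef_pos: [0.6118, -0.1616, 0.107]
ee_rot: [3.14, 0.0, -1.695]
force: [-0.1, 0.2, -0.2]
width: 0.0394
```

Emit:
drive_tool --pt "0.02 0 -0.7 0 0 0" --pt "0 0 -0.6 0 0 0" --pt "-0.02 0 -0.38 0 0 0" --pt "0 0 0 0 0 0" --pt "0 0 0 0 0 0"

```text
t: 26.58
eef_pos: [0.6132, -0.1617, 0.0415]
ee_rot: [-3.14, -0.0, -1.694]
force: [0.5, -0.3, -0.8]
width: 0.0396
```

Emit:
drive_tool --pt "-0.01 0 -0.06 0 0 0" --pt "0 0 -0.05 0 0 0" --pt "0 0 0 0 0 0"

```text
t: 26.95
eef_pos: [0.6128, -0.1616, 0.0378]
ee_rot: [-3.14, -0.0, -1.694]
force: [-3.5, 1.5, 9.0]
width: 0.0399
```

Emit:
drive_tool --pt "0 0 0 0 0 0" --pt "0 0 0 0 0 0" --pt "0 0 0 0 0 0" --claw 0.75

```text
t: 27.32
eef_pos: [0.6123, -0.1616, 0.0361]
ee_rot: [3.142, 0.0, -1.695]
force: [-0.7, 0.2, 0.3]
width: 0.0628
```

Emit:
drive_tool --pt "0 0 0.6 0 0 0" --pt "0 0 1 0 0 0" --pt "-0.8 0 1 0 0 0" --pt "-1 0 1 0 0 0" --pt "-1 0 0.4 0 0 0" --claw 1

```text
t: 27.95
eef_pos: [0.5003, -0.1618, 0.1984]
ee_rot: [-3.138, 0.0, -1.694]
force: [-1.2, -0.9, 0.4]
width: 0.0878
```

Emit:
drive_tool --pt "-0.7 0.3 0 0 0 0" --pt "-0.1 0.6 0 0 0 0" --pt "0 0 0 0 0 0"

```text
t: 28.32
eef_pos: [0.468, -0.1248, 0.1967]
ee_rot: [-3.14, 0.0, -1.693]
force: [-0.1, 0.3, 0.2]
width: 0.0872
```

```bash
python3 jars.py w6.png
```

```text
t 28.32 p [ 0.468  -0.1248  0.1967] r [-3.14   0.    -1.693] f [-0.1  0.3  0.2] w 0.0872 q [ 0.15  0.06 -0.44 -0.   -1.06 -0.27]
cap fixed ctr [ 459.6 -114.6] [37.9 37.2] 41.3 [ 460.8 -115.1] 1222 0.046
capstage fixed ctr [ 603.9 -226.2] [38.2 38.2] 32.0 [ 604.5 -226.5] 1846 0.0637
capstage fixed ctr [ 611.7 -160.7] [38.2 37.9] 88.9 [ 612.5 -161.5] 1524 0.0639
stripe fixed ctr [ 568.5 -161.6] [176.4   6.3] 83.1 [ 568.9 -169. ] 961 0.0297
```

Emit:
drive_tool --pt "-0.2 0.25 -0.8 0 0 0" --pt "0 0 -1 0 0 0" --pt "0 0 -1 0 0 0" --pt "0 0 -0.4 0 0 0" --pt "0 0 0 0 0 0"

```text
t: 29.0
eef_pos: [0.4596, -0.1162, 0.0668]
ee_rot: [3.138, -0.001, -1.695]
force: [0.1, 0.5, -0.0]
width: 0.0874
```

Emit:
drive_tool --pt "0 0 -0.6 0 0 0" --pt "0 0 -0.6 0 0 0" --pt "0 0 0 0 0 0" --pt "0 0 0 0 0 0"

```text
t: 29.5
eef_pos: [0.4613, -0.1157, 0.0213]
ee_rot: [-3.14, 0.0, -1.694]
force: [-0.4, -0.3, -0.4]
width: 0.0877
```

Emit:
drive_tool --pt "-0.02 0.02 0 0 0 0" --pt "0 0 0 0 0 0" --pt "0 0 0 0 0 0" --pt "0 0 0 0 0 0" --pt "0 0 0 0 0 0" --claw 0

```text
t: 30.12
eef_pos: [0.4596, -0.1148, 0.0202]
ee_rot: [3.142, -0.0, -1.694]
force: [0.4, 1.0, -0.9]
width: 0.0433
```

Emit:
drive_tool --pt "0 0 0 0 0 0" --pt "0 0 0 0 0 0" --pt "0 0 0 0 0 0"

```text
t: 30.5
eef_pos: [0.4596, -0.1148, 0.0202]
ee_rot: [-3.142, 0.0, -1.694]
force: [-1.4, -0.8, 0.7]
width: 0.0395
```

Emit:
drive_tool --pt "0 0 0.7 0 0 0" --pt "0 0 0.9 0 0 0" --pt "0.6 0 0.6 0 0 0" --pt "1 0.2 0 0 0 0" --pt "1 0.2 0 0 0 0"

```text
t: 31.12
eef_pos: [0.5646, -0.0986, 0.1087]
ee_rot: [-3.141, 0.0, -1.695]
force: [0.7, -0.0, -1.0]
width: 0.0394
```

Emit:
drive_tool --pt "0.9 0.05 0 0 0 0" --pt "0.5 0 0 0 0 0" --pt "0 0 0 0 0 0" --pt "0 0 0 0 0 0"

```text
t: 31.62
eef_pos: [0.6185, -0.0969, 0.1076]
ee_rot: [3.14, -0.0, -1.695]
force: [-1.0, 1.0, -1.0]
width: 0.0394
```

Emit:
drive_tool --pt "0.02 0 -0.7 0 0 0" --pt "0 0 -0.6 0 0 0" --pt "-0.02 0 -0.38 0 0 0" --pt "0 0 0 0 0 0" --pt "0 0 0 0 0 0"

```text
t: 32.25
eef_pos: [0.62, -0.0969, 0.0419]
ee_rot: [-3.14, 0.0, -1.694]
force: [-0.5, 0.2, -1.3]
width: 0.0394
```

Emit:
drive_tool --pt "0 0 -0.06 0 0 0" --pt "0 0 -0.04 0 0 0" --pt "0 0 0 0 0 0"

```text
t: 32.62
eef_pos: [0.62, -0.0968, 0.0382]
ee_rot: [-3.14, 0.0, -1.694]
force: [-2.1, 1.4, 6.1]
width: 0.0395
```

Emit:
drive_tool --pt "0 0 0 0 0 0" --pt "0 0 0 0 0 0" --pt "0 0 0 0 0 0" --claw 0.75

```text
t: 33.0
eef_pos: [0.6196, -0.0969, 0.0369]
ee_rot: [3.142, -0.0, -1.694]
force: [0.4, -0.3, 0.3]
width: 0.0632
```

Emit:
drive_tool --pt "0 0 0.6 0 0 0" --pt "0 0 1 0 0 0" --pt "-0.2 0 1 0 0 1" --pt "-1 0 1 0 0 1" --pt "-1 0 0.4 0 0 1" --claw 1

```text
t: 33.62
eef_pos: [0.5317, -0.0969, 0.1991]
ee_rot: [-3.138, -0.001, -1.377]
force: [-0.2, -0.4, -0.0]
width: 0.0875
```

Emit:
drive_tool --pt "0 0 0 0 0 1" --pt "0 0 0 0 0 1" --pt "0 0 0 0 0 1" --pt "0 0 0 0 0 1" --pt "0 0 0 0 0 1"

```text
t: 34.25
eef_pos: [0.5314, -0.0969, 0.1969]
ee_rot: [3.142, 0.0, -0.853]
force: [-0.5, -0.1, 0.9]
width: 0.0877
```

```bash
python3 jars.py w7.png; python3 - <<'E'
from h import *
im,d,c=grab('top','top3.png'); P=cloud(d,c)
r,g,b=[im[...,i].astype(int) for i in range(3)]
print('bar',rect(P,(d>0)&(np.hypot(P[...,0]-.61,P[...,1]+.016)<.05)&(r>120)&(g<80)&(P[...,2]>.08)))
E
```

```text
t 34.25 p [ 0.5314 -0.0969  0.1969] r [ 3.142  0.    -0.853] f [-0.5 -0.1  0.9] w 0.0877 q [ 0.18  0.16 -0.33 -0.   -1.08  0.53]
capstage fixed ctr [ 601.  -222.8] [38. 28.] 41.0 [ 602.3 -222.5] 1701 0.0637
capstage fixed ctr [ 612.6 -161.4] [37.4 38. ] 41.1 [ 613.6 -160.9] 1885 0.0638
capstage fixed ctr [619.6 -97.1] [38.2 37.8] 84.5 [620.6 -96.9] 1682 0.0639
stripe fixed ctr [ 568.9 -159.1] [184.2   5.9] 83.1 [ 569.2 -167.6] 1103 0.0296
bar (array([0., 0.]), array([0., 0.]), 0.0, array([nan, nan]), 0, nan)
  return _methods._mean(a, axis=axis, dtype=dtype,
  ret = um.true_divide(
  ret = ret.dtype.type(ret / rcount)
```

View pics/w7.png

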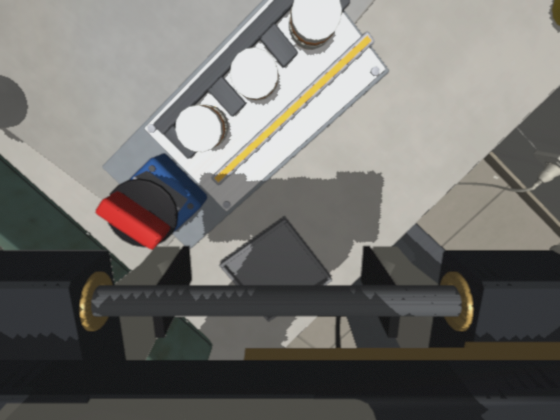

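Emit:
drive_tool --pt "0.5 0.5 0 0 0 1" --pt "0.5 0.5 0 0 0 1" --pt "0.5 0.5 0 0 0 1" --pt "0.45 0.5 0 0 0 1" --pt "0 0 0 0 0 1" --newtons 45

```text
t: 34.98
eef_pos: [0.6105, -0.0156, 0.1963]
ee_rot: [3.141, 0.0, -0.331]
force: [-0.3, 0.2, -0.4]
width: 0.0879
```

Emit:
drive_tool --pt "0 0 0 0 0 1" --pt "0 0 0 0 0 1" --pt "0 0 0 0 0 1" --pt "0 0 -0.8 0 0 0.9" --pt "0 0 -0.8 0 0 0"

```text
t: 35.6
eef_pos: [0.6097, -0.0168, 0.1325]
ee_rot: [-3.141, -0.001, 0.074]
force: [0.3, -0.1, 0.6]
width: 0.0873
```

Emit:
drive_tool --pt "0 0 -0.4 0 0 0" --pt "0 0 0 0 0 0" --pt "0 0 0 0 0 0"

```text
t: 35.98
eef_pos: [0.6104, -0.0168, 0.1181]
ee_rot: [3.142, -0.002, 0.075]
force: [0.1, 0.2, -0.4]
width: 0.0874
```

Emit:
drive_tool --pt "0 0 -0.34 0 0 0" --pt "0 0 -0.28 0 0 0" --pt "0 0 0 0 0 0" --pt "0 0 0 0 0 0" --pt "0 0 0 0 0 0"

```text
t: 36.6
eef_pos: [0.6098, -0.0168, 0.0925]
ee_rot: [3.142, -0.001, 0.075]
force: [0.1, 1.1, 0.2]
width: 0.0876
```

Emit:
drive_tool --pt "0 0 0 0 0 0" --pt "0 0 0 0 0 0" --pt "0 0 0 0 0 0" --pt "0 0 0 0 0 0" --pt "0 0 0 0 0 0" --claw 0

```text
t: 37.22
eef_pos: [0.6096, -0.0168, 0.0922]
ee_rot: [3.142, -0.0, 0.075]
force: [0.3, 0.3, -0.6]
width: 0.043
```

Emit:
drive_tool --pt "0 0 0 0 0 0" --pt "0 0 0 0 0 0" --pt "0 0 0 0 0 0" --pt "0 0 0 0 0 0" --pt "0 0 0 0 0 0"

```text
t: 37.85
eef_pos: [0.6095, -0.0168, 0.0922]
ee_rot: [-3.142, -0.0, 0.075]
force: [-0.3, -0.1, 0.8]
width: 0.0159
```

```bash
python3 m.py
```

```text
t 37.85 p [ 0.6095 -0.0168  0.0922] r [-3.142 -0.     0.075] f [-0.3 -0.1  0.8] w 0.0159 q [ 0.29  0.37 -0.31 -0.   -0.9   1.35]
M [ 0.039  0.006 -0.105]
```

Emit:
drive_tool --pt "0 0 0 0 0 -0.8" --pt "0 0 0 0 0 -0.8" --pt "0 0 0 0 0 -0.8" --pt "0 0 0 0 0 -0.8" --pt "0 0 0 0 0 -0.8"

```text
t: 38.48
eef_pos: [0.6096, -0.0165, 0.0921]
ee_rot: [-3.141, -0.0, -0.346]
force: [0.1, 1.9, -0.5]
width: 0.0156
```

Emit:
drive_tool --pt "0 0 0 0 0 -0.8" --pt "0 0 0 0 0 -0.8" --pt "0 0 0 0 0 -0.8" --pt "0 0 0 0 0 -0.8" --pt "0 0 0 0 0 -0.8"

```text
t: 39.1
eef_pos: [0.6098, -0.0163, 0.0921]
ee_rot: [-3.141, 0.0, -0.765]
force: [-0.3, 3.2, -0.0]
width: 0.0154
```

Emit:
drive_tool --pt "0 0 0 0 0 -0.8" --pt "0 0 0 0 0 -0.8" --pt "0 0 0 0 0 -0.5"

```text
t: 39.48
eef_pos: [0.6099, -0.0161, 0.0921]
ee_rot: [-3.141, 0.0, -0.984]
force: [0.8, 3.0, -1.3]
width: 0.0162
```

```bash
python3 m.py
```

```text
t 39.48 p [ 0.6099 -0.0161  0.0921] r [-3.141  0.    -0.984] f [ 0.8  3.  -1.3] w 0.0162 q [ 0.29  0.37 -0.31 -0.   -0.9   0.29]
M [ 1.236 -0.19   0.085]
```

Emit:
drive_tool --pt "0 0 0 0 0 -0.6" --pt "0 0 0 0 0 -0.6"

```text
t: 39.72
eef_pos: [0.61, -0.0161, 0.0922]
ee_rot: [-3.14, 0.0, -1.11]
force: [1.2, 3.5, -0.6]
width: 0.0157
```

```bash
python3 m.py
```

```text
t 39.73 p [ 0.61   -0.0161  0.0922] r [-3.14  0.   -1.11] f [ 1.2  3.5 -0.6] w 0.0157 q [ 0.29  0.37 -0.31 -0.   -0.89  0.17]
M [ 1.347 -0.336  0.122]
```

Emit:
drive_tool --pt "0 0 0 0 0 -0.5" --pt "0 0 0 0 0 -0.5"

```text
t: 39.98
eef_pos: [0.6101, -0.016, 0.0921]
ee_rot: [-3.14, 0.001, -1.214]
force: [1.3, 3.0, -1.3]
width: 0.0157
```

```bash
python3 m.py
```

```text
t 39.98 p [ 0.6101 -0.016   0.0921] r [-3.140e+00  1.000e-03 -1.214e+00] f [ 1.3  3.  -1.3] w 0.0157 q [ 0.29  0.37 -0.31 -0.   -0.89  0.06]
M [ 1.369 -0.454  0.089]
```

Emit:
drive_tool --pt "0 0 0 0 0 -0.4" --pt "0 0 0 0 0 -0.4"

```text
t: 40.22
eef_pos: [0.6101, -0.016, 0.0921]
ee_rot: [-3.14, 0.001, -1.297]
force: [1.7, 2.8, -1.0]
width: 0.0153
```

```bash
python3 m.py
```

```text
t 40.23 p [ 0.6101 -0.016   0.0921] r [-3.140e+00  1.000e-03 -1.297e+00] f [ 1.7  2.8 -1. ] w 0.0153 q [ 0.29  0.37 -0.31 -0.   -0.89 -0.02]
M [ 1.331 -0.504  0.127]
```

Emit:
drive_tool --pt "0 0 0 0 0 -0.3" --pt "0 0 0 0 0 -0.3"

```text
t: 40.48
eef_pos: [0.6101, -0.0161, 0.0922]
ee_rot: [-3.14, 0.001, -1.361]
force: [2.7, 5.1, -2.8]
width: 0.0157
```

```bash
python3 m.py
```

```text
t 40.48 p [ 0.6101 -0.0161  0.0922] r [-3.140e+00  1.000e-03 -1.361e+00] f [ 2.7  5.1 -2.8] w 0.0157 q [ 0.29  0.37 -0.31 -0.   -0.89 -0.08]
M [ 2.132 -0.862  0.081]
```

```bash
python3 jars.py w8.png; python3 - <<'E'
from h import *
s=arm.get_state(); im,d,c=grab('wrist'); P=cloud(d,c)
Rt=R.from_euler('xyz',s['ee_rot']).as_matrix(); T=(P-s['eef_pos'])@Rt
r,g,b=[im[...,i].astype(int) for i in range(3)]
m=(d>0)&(r>90)&(g<60)&(abs(T[...,2]+.022)<.03)&(np.abs(T[...,:2]).max(-1)<.05)
print('bar tool',rect(T,m))
E
```

```text
t 40.48 p [ 0.6101 -0.0161  0.0922] r [-3.140e+00  1.000e-03 -1.361e+00] f [ 2.7  5.1 -2.8] w 0.0157 q [ 0.29  0.37 -0.31 -0.   -0.89 -0.08]
capstage fixed ctr [619.4 -96.9] [38.4 37.8] 12.1 [621.  -96.9] 4319 0.0639
stripe fixed ctr [ 590.9 -112.3] [95.4  6.6] 83.1 [ 591.7 -117.9] 1478 0.0296
bar tool (array([-0.2, -0.8]), array([14.8, 51.2]), 89.9, array([10., -1.]), 2231, -0.0237)
```

View pics/w8.png

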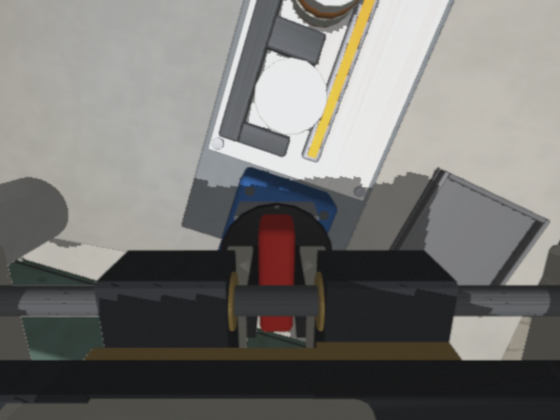

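Emit:
drive_tool --pt "0 0 0 0 0 -0.3" --pt "0 0 0 0 0 -0.2"

```text
t: 40.83
eef_pos: [0.6102, -0.0161, 0.0922]
ee_rot: [-3.14, 0.001, -1.412]
force: [1.9, 6.0, -2.3]
width: 0.0156
```

```bash
python3 m.py
```

```text
t 40.83 p [ 0.6102 -0.0161  0.0922] r [-3.140e+00  1.000e-03 -1.412e+00] f [ 1.9  6.  -2.3] w 0.0156 q [ 0.29  0.37 -0.31 -0.   -0.89 -0.13]
M [ 2.252 -0.847  0.503]
```

Emit:
drive_tool --pt "0 0 0 0 0 -0.1" --pt "0 0 0 0 0 0.6" --pt "0 0 0 0 0 0.7" --pt "0 0 0 0 0 0"

```text
t: 41.32
eef_pos: [0.6098, -0.0167, 0.0922]
ee_rot: [-3.141, 0.0, -1.287]
force: [0.9, 3.0, -0.9]
width: 0.0157
```

Emit:
drive_tool --pt "0 0 0.15 0 0 0" --pt "0 0 0.25 0 0 0" --pt "0 0 0.3 0 0 0" --pt "0 0 0.5 0 0 0" --pt "0 0 0.5 0 0 0"

```text
t: 41.95
eef_pos: [0.6087, -0.0175, 0.1613]
ee_rot: [3.14, -0.0, -1.287]
force: [-0.6, -0.7, -1.8]
width: 0.0158
```

```bash
python3 m.py
```

```text
t 41.95 p [ 0.6087 -0.0175  0.1613] r [ 3.14  -0.    -1.287] f [-0.6 -0.7 -1.8] w 0.0158 q [ 0.29  0.3  -0.23  0.   -1.04 -0.01]
M [ 0.084 -0.097  0.016]
```

Emit:
drive_tool --pt "-0.6 0 0 0 0 0.5" --pt "-0.8 0 0 0 0 1" --pt "-0.8 0 0 0 0 1" --pt "-0.8 0 0 0 0 1" --pt "-0.65 0 0 0 0 1"

```text
t: 42.58
eef_pos: [0.4616, -0.0176, 0.1608]
ee_rot: [3.141, 0.0, -0.812]
force: [0.8, 1.0, -1.3]
width: 0.0157
```

Emit:
drive_tool --pt "0 0 -0.8 0 0 0.3" --pt "0 0 -0.9 0 0 0" --pt "0 0 -0.8 0 0 0" --pt "0 0 0 0 0 0" --pt "0 0 0 0 0 0"

```text
t: 43.2
eef_pos: [0.4642, -0.0169, 0.0615]
ee_rot: [-3.141, -0.001, -0.783]
force: [0.1, 0.6, -0.9]
width: 0.0159
```

Before setting down, check the tray and the clamp from the top camera.

```bash
python3 - <<'E'
from h import *
im,d,c=grab('wrist','w9.png'); P=cloud(d,c)
for n in('key_tray_in','handle'):
    r=arm.landmark_of(n,'wrist'); print(n,[(round(a['score'],2),np.round(w(c,a['point']),3).tolist()) for a in r[:3]])
im,d,c=grab('top')
r=arm.landmark_of('key_tray_in','top'); print([(round(a['score'],2),np.round(w(c,a['point']),3).tolist()) for a in r[:3]])
E
```

```text
key_tray_in []
handle [(0.82, [0.469, -0.018, 0.023])]
[(0.42, [0.612, -0.019, 0.059]), (0.41, [0.462, -0.019, 0.007])]
```

Emit:
drive_tool --pt "0 0 -0.25 0 0 0" --pt "0 0 -0.15 0 0 0" --pt "0 0 0 0 0 0" --pt "0 0 0 0 0 0"

```text
t: 43.95
eef_pos: [0.4635, -0.0168, 0.044]
ee_rot: [3.141, 0.0, -0.783]
force: [0.5, -0.1, -1.5]
width: 0.0156
```

Emit:
drive_tool --pt "0 0 -0.05 0 0 0" --pt "0 0 -0.04 0 0 0" --pt "0 0 0 0 0 0"

```text
t: 44.32
eef_pos: [0.4634, -0.0169, 0.0405]
ee_rot: [3.141, 0.0, -0.783]
force: [0.2, 0.1, -0.6]
width: 0.0157
```

Emit:
drive_tool --pt "0 0 -0.02 0 0 0" --pt "0 0 0 0 0 0"

```text
t: 44.58
eef_pos: [0.4637, -0.0168, 0.0401]
ee_rot: [-3.141, -0.0, -0.783]
force: [-0.6, -0.1, 2.9]
width: 0.0155
```

Emit:
drive_tool --pt "0 0 0 0 0 0" --pt "0 0 0 0 0 0" --pt "0 0 0 0 0 0" --pt "0 0 0 0 0 0" --claw 0.6

```text
t: 45.08
eef_pos: [0.4636, -0.0168, 0.0397]
ee_rot: [-3.142, -0.0, -0.783]
force: [0.4, -0.6, -0.2]
width: 0.0491
```

Emit:
drive_tool --pt "0 0 0.6 0 0 0" --pt "0 0 1 0 0 0" --pt "0 0 1 0 0 -1" --pt "-0.1 -1 1 0 0 -1" --pt "-0.1 -1 1 0 0 -1"

```text
t: 45.7
eef_pos: [0.4552, -0.0974, 0.2253]
ee_rot: [-3.141, -0.0, -1.099]
force: [1.4, 0.4, -0.3]
width: 0.0523
```

Emit:
drive_tool --pt "0 -1 1 0 0 -1" --pt "0 -0.8 0 0 0 -1" --pt "0 0 0 0 0 -1" --pt "0 0 0 0 0 0"

```text
t: 46.2
eef_pos: [0.4553, -0.1692, 0.2636]
ee_rot: [3.141, 0.0, -1.412]
force: [0.7, 0.0, -0.2]
width: 0.0526
```

```bash
python3 jars.py w10.png; python3 - <<'E'
from h import *
im,d,c=grab('top','top4.png'); P=cloud(d,c); r,g,b=[im[...,i].astype(int) for i in range(3)]
print('bar',rect(P,(d>0)&(np.hypot(P[...,0]-.463,P[...,1]+.017)<.05)&(r>120)&(g<80)&(P[...,2]>.05)))
cv2.imwrite('pics/top4c.png',cv2.resize(im[140:300,200:400,::-1],None,fx=4,fy=4,interpolation=cv2.INTER_CUBIC))
E
```

```text
t 46.2 p [ 0.4553 -0.1692  0.2636] r [ 3.141  0.    -1.412] f [ 0.7  0.  -0.2] w 0.0526 q [ 0.05  0.02 -0.33 -0.   -1.22  0.11]
capstage fixed ctr [ 603.9 -226.5] [37.9 38.2] 55.1 [ 604.6 -226.4] 1221 0.0638
capstage fixed ctr [ 611.7 -161.1] [38.  37.7] 53.0 [ 612.6 -161.5] 1044 0.0639
capstage fixed ctr [619.3 -96.7] [37.8 38. ] 85.8 [620.1 -97.3] 914 0.0639
stripe fixed ctr [ 586.1 -158.7] [187.3   7.4] 83.3 [ 586.6 -162.2] 686 0.0296
bar (array([0., 0.]), array([0., 0.]), 0.0, array([nan, nan]), 0, nan)
  return _methods._mean(a, axis=axis, dtype=dtype,
  ret = um.true_divide(
  ret = ret.dtype.type(ret / rcount)
```

View pics/top4c.png

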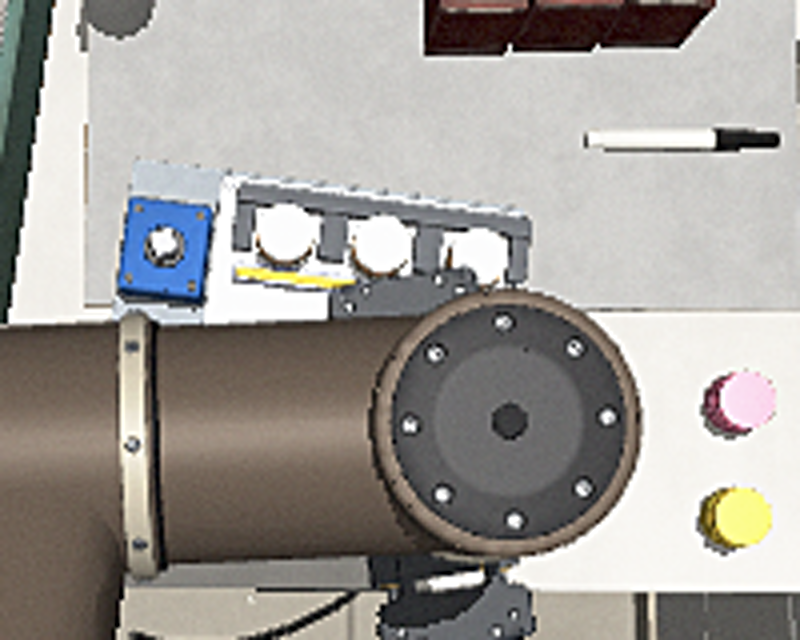

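View pics/w10.png

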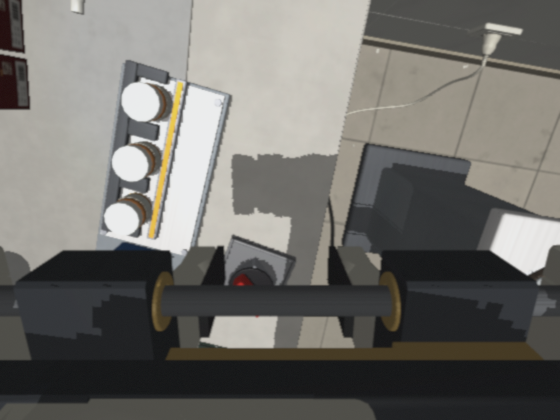

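```bash
python3 - <<'E'
from h import *
im,d,c=grab('scene','s2.png'); P=cloud(d,c); r,g,b=[im[...,i].astype(int) for i in range(3)]
m=(d>0)&(np.hypot(P[...,0]-.463,P[...,1]+.017)<.05)&(r>110)&(g<80)&(P[...,2]>.03)
print('bar',rect(P,m),P[m][:,2].max())
a=arm.landmark_of('handle','scene'); print([(round(x['score'],2),np.round(w(c,x['point']),3)) for x in a])
a=arm.landmark_of('spindle_seat','scene'); print([(round(x['score'],2),np.round(w(c,x['point']),3)) for x in a])
arm.job_done()
E
```

```text
bar (array([462.3, -21.1]), array([27.3, 51. ]), 44.1, array([467.1, -17. ]), 128, 0.0624) 0.07045099808868027
[(0.77, array([ 0.467, -0.016,  0.004]))]
[(0.6, array([ 0.611, -0.011,  0.053]))]
the job is handed in; nothing more can be done
```

The job is done and handed in at about 46 s. The handle went home on the shaft and the clamp was wound open to its stop. All three white-capped jars (amber) were then stood in stations 1 to 3, the clamp was wound closed to its stop, and the handle was put back in its tray.

Last checks:
- **Jars:** all three are upright, with cap tops at 64 mm. They stand within about 1 mm of the ring centres, after allowing for a camera offset.
- **Clamp:** the bar moved about 17 mm between the stops (16.5 mm nominal). I felt a clear torque rise at both stops, 0.73 N m open and 0.50 N m closed.
- **Handle:** the scene camera puts it standing on the tray floor at about (0.467, -0.016). The top camera could not confirm this because the arm blocked its view.
- **Disagreements:** the wrist camera read about 1.4 mm off sideways, which I corrected. Two readings of station 2's position differed by about 2 mm.
- **Disturbances:** I saw no jar knocked aside and no clear sign of the grip slackening.

I left the marker and rolls alone, as well as the pink and yellow jars.

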